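Clamp a battery case and tuck its cover strip under the flap

TASK

Turn the vise's red-knobbed crank clockwise (seen from above) until the sliding jaw holds the grey battery case tight and square against the fixed jaw. Then pick up the white cover strip by its upright rib and slide its plain front edge, flat along the top of the case and centred on it, under the yellow lip of the black flap until the strip's red line lies under the tip of the lip, without lifting the flap. Finish while still gripping the strip and pressing it firmly down flat on the case, and leave the other things on the bench alone.

Things in the scene. Friction and masses are not known exactly. Their poses are not given: they have to be found in the camera images.
- vise: Blue rack vise bolted to the bench. Origin on the bench under the middle of the clamping place; z up. Bed 130 mm along x and from y = -225 to +75 mm, bed top 20 mm above the bench. The fixed jaw's face is at y = +40 mm and looks to -y; the sliding jaw comes from -y. Jaws are 120 to 130 mm long along x and reach 75 mm above the bench. Gearbox with crank around x = 0, y = -187.5 mm, top 70 mm above the bench.
- jaw: Sliding steel jaw. Its origin lies at bench height under the middle of its clamping face, axes as the vise's; it moves along the vise's y, 8 mm towards the fixed jaw per radian of crank. It starts clear of the case and closes on it when its origin is at y = -40 mm in the vise's frame. It stays where it is left (the drive is stiff enough to hold some 20 N of clamping force after the crank is let go).
- crank_axis (a point): Point on the crank's vertical axis, 111 mm above the bench (the height of the middle of the knob).
- crank_knob (a point): Middle of the crank's upright red knob, 50 mm from the axis, 111 mm above the bench. The knob is a 22 mm round, 46 mm tall (88 to 134 mm above the bench), free to spin about its own axis, so it can be gripped from above and led round in a circle with the hand not turning. Turning takes about 3 N at the knob, rising once the jaw is pushing the case home; about 2 N more then already clamps well.
- crank (a joint): Crank angle in rad, growing as it turns clockwise seen from above, which closes the jaw (8 mm per rad). 0 is fully open; starts at 0 to 2.5; the case is clamped at about 6.25. Stop at 7.0.
- case: Loose grey battery case standing in the vise, 190 (x) x 80 (y) x 90 mm, 0.8 kg. Origin at the centre of its underside, on the vise bed 20 mm above the bench; its flat top is 90 mm above the origin. Its axes are nearly the vise's: +y side faces the fixed jaw, some mm off it and slightly turned at the start. The flap covers the +x end of the top.
- flap (a joint): Angle of the black flap on the case's top in rad: 0 lying down (as at the start), growing as its free edge lifts. A light spring (about 1 N at the free edge) holds it down.
- deck (a point): Point on the case's top face straight below the tip of the flap's yellow lip, at the middle of the case's width; axes as the case's. The flap, 78 mm wide, reaches from here 80 mm to +x, where it is hinged. Between flap and top face is a gap of 6.5 mm, open to -x; the yellow lip, the last 8 mm, flares upwards so the mouth is about 12 mm high. Seen from above, the case's top is bare for 105 mm on the -x side of this point.
- strip: Rigid white cover strip, 60 g: plate 85 (x) x 72 (y) x 4 mm lying flat on the bench, with an upright rib on top. Origin at the centre of its underside. Its plain front edge is +x. A red line runs across its top, 25 mm behind the front edge.
- strip_edge (a point): Middle of the strip's front edge, on its underside (42.5 mm along +x from the strip's origin); axes as the strip's.
- strip_rib (a point): Middle of the strip's rib: 10 mm thick (x), 50 mm long (y), from 4 to 36 mm above the underside; this point is 24 mm above the underside and 62 mm behind the front edge.
- pack_a: Bystander, leave alone: a bundle of white battery plates lying flat, 100 x 75 x 26 mm, with two lead posts. Origin at the centre of its underside.
- wrench: Bystander, leave alone: steel wrench lying on the bench. Origin at the centre of its underside.
- glue: Bystander, leave alone: bottle, 56 mm across and 130 mm tall. Origin at the centre of its underside.
Mind the look-alikes: they are no part of the job. What is shaped like the case but blue or pink is not meant.

How it is judged (in metres and radians):
On the way, in this order (a step that is already met when the one before it is completed fails the run):
1. the case is clamped tight and square between the jaws (contact force between jaw and case above 8 N and y of case in the frame of vise above -0.003 m and angle between the x axis of case and the x axis of vise, either way round below 0.05 rad), for 0.3 s.
2. the strip's front edge lies under the flap up to the red line, pressed flat (x of strip_edge in the frame of deck between 0.018 and 0.032 m and y of strip_edge in the frame of deck between -0.008 and 0.008 m and z of strip_edge in the frame of deck between -0.003 and 0.003 m and angle between the x axis of strip and the x axis of case, either way round below 0.08 rad and angle between the z axis of strip and the z axis of case, either way round below 0.04 rad and contact force between strip and case above 3 N and contact force between the fingers and strip above 2 N and value of joint flap below 0.03 rad and linear speed of strip below 0.02 m/s), for 0.3 s.
At the end, for the whole second after the job is handed in: Jaw presses case > 8 N, case within 3 mm of and 0.05 rad square to the fixed jaw; strip edge 18-32 mm past the lip tip, centred within 8 mm, turned < 0.08 rad, within 3 mm of the top, flat within 0.04 rad; flap < 0.03 rad; fingers hold strip > 2 N, strip pressed on case > 3 N, at rest (all of step 1 and all of step 2); the arm keeps its last pose, push and grip.
It fails at once if the flap is lifted (its free edge by more than about 6 mm) (value of joint flap above 0.08 rad).
It fails at once if a bystander is moved more than 30 mm (distance of any of pack_a, wrench, glue from where it was at the start of the episode above 0.03 m).
It also fails if it takes over 67 s, if anything falls off the work surface, if the arm or the gripper's body presses on something with over 40 N, if the wrist force passes 120 N, or if a joint passes its speed limit or range.

ROBOT

A 7-joint arm with a two-finger parallel gripper is mounted at the origin on the work surface. World frame = base frame: x ahead of the robot, y to its left, z up, the work surface at z = 0. Lengths are in mm, angles in rad, forces in N, time in s.
With the tool pointing down it reaches from about 400 to 875 mm from the base axis. Payload 4.4 kg.
Tool frame: the origin (TCP) lies midway between the tips of the shut fingers; the grasp point (between the pads) lies 19 mm behind it; z points along the fingers, y is the direction in which the jaws open and shut (so a half turn about z gives the same grasp; the last joint's range is limited). The gripper opens to 85 mm and grips with 20 to 120 N. Pads are 22 mm wide; open, the fingers measure 114 mm over their backs; the gripper's body (76 mm by 85 mm) begins 54 mm behind the grasp point. The pads swing forward as they close: fully open they stand 13 mm farther back than shut.
Start: joints at [-1.245, 0.628, 0.038, 1.517, -0.027, 0.996, -0.02], TCP at [248.182, 600.769, 231.313] pointing down, gripper open.
Joint ranges: [-3.06, 3.06], [-0.37, 2.12], [-1.25, 1.32], [0.18, 2.47], [-1.1, 4.24], [0.23, 1.98], [-2.94, 2.94]. Speed limits (rad/s): [2.57, 2.57, 3.14, 3.14, 3.14, 3.14, 3.14].

INTERFACE

Orientations are given as [roll, pitch, yaw] about the fixed x, y, z axes, in that order (R = Rz(yaw) Ry(pitch) Rx(roll)).
In Python, from cell import * gives the robot as it stands. The module is installed in compiled form; this text tells all that it offers.
- The arm moves only by the tool move_arm, never from a script. Its argument "series" is a list of rows, each a list of 2 entries, a list of its own where there are three numbers: the shift along the tool's x, y, z in m, then the turn about the tool's z in rad. In form: [[[x, y, z], yaw], ...]. A call has 1 to 5 rows; each row is the pose to reach, as a shift and turn from the pose measured when the call began, along the tool's axes at that moment; what a row does not reach only later rows make up. A row lasts 1/8 s, in which the tool goes at most 62.5 mm and 10.7 degrees, less where a joint would pass 70% of its speed; a pose out of reach is approached as far as the arm can. A call with a gripper value outside its range is refused whole. "claw" is the opening, from 0 (shut) to 1 (fully open), set as the call begins (left out, the last holds). The fingers move at their own pace and stop on an object; the grip force is fixed at half the most. Time passes only in rows, so rows that repeat a pose let the fingers close. It gives the time, the measured TCP pose, the force and the opening at its end, in the units of the state.
- read_state(): the state, without advancing time (a new reading comes with each control period).
- get_image(name): name is "scene" or "top" or "wrist"; returns the picture (400x640x3 uint8, blue, green, red); there is no depth.
- camera_model(name): a dict with "fov_y" (degrees; the focal length in pixels is half the picture's height over the tangent of half this angle, whatever the lens; pixels are square), "cx", "cy" (the principal point, pixels), "k1" (the pictures are not rectified: a ray, as slopes to the right and down, at radius r is drawn at 1 + k1 r^2 times it, then the intrinsics apply), "pose" (4x4, takes a point from camera to world coordinates); the wrist camera has in their place "tool_from_camera" (4x4, takes a point from camera to tool coordinates, whose origin is the TCP and whose axes are the flange's). Camera axes: x right, y down, z forward; pixel columns grow to the right and rows downward; lengths in mm; the calibration is good to about 2 mm. A picture is of the moment at which its call begins: read the wrist's pose just before it. camera_model takes no time and is no camera call.
- finish_job(): hands the job in, once; it reports no verdict.
The state is a dict: "clock": time; "qpos": joint angles; "qd": joint speeds; "tau": joint torques, N m; "eef_pos": TCP position; "tool_rot": TCP orientation; "force": force on the tool from outside, world axes, zero at the start; "torque": the same for the moment, N m; "width": finger opening in mm.
Only numpy, scipy, OpenCV 4.12 (cv2) and the standard library are available. Lean on these libraries where they do the work, as an engineer would, in place of code of your own. Each camera call takes 0.05 s, during which the arm holds its last target. There are 200 camera calls.

## Working session

There is one attempt and no reset: what is moved stays moved. The work goes in short steps, Python scripts to look and compute and a tool call to move; the robot and the scene stay as the last step left them, time stands still between calls to the robot, and variables do not carry over. Pictures are saved under pics/ and viewed, about 8 in all and at most 12, crops included, and the job is handed in when it is done.

Besides the shell and the picture viewer there is one more tool, called after "Call:" by a JSON object that holds its "fn" and its "kwargs", one argument or row to a line. move_arm: Moves the arm, as the interface text tells. Its arguments: {"type":"object","properties":{"series":{"type":"array"},"claw":{"type":"number"}},"required":["series"]}

```bash
mkdir -p pics; cat > h.py <<'E'
import numpy as np, cv2
from cell import *
from scipy.spatial.transform import Rotation as Ro
def snap(n,f=None):
    s=read_state(); im=get_image(n); m=camera_model(n)
    if 'pose' in m: P=np.array(m['pose'])
    else:
        T=np.eye(4);T[:3,:3]=Ro.from_euler('xyz',s['tool_rot']).as_matrix();T[:3,3]=s['eef_pos']
        P=T@np.array(m['tool_from_camera'])
    if f: cv2.imwrite('pics/'+f,im); np.savez('pics/'+f+'.npz',P=P,m=np.array([m['fov_y'],m['cx'],m['cy'],m['k1']]))
    return im,P,m
def load(f):
    d=np.load('pics/'+f+'.npz');a=d['m']
    return cv2.imread('pics/'+f),d['P'],dict(fov_y=a[0],cx=a[1],cy=a[2],k1=a[3])
def ray(P,m,u,v):
    f=200/np.tan(np.radians(m['fov_y'])/2)
    a=np.array([(u-m['cx'])/f,(v-m['cy'])/f]);b=a.copy()
    for _ in range(20): b=a/(1+m['k1']*(b@b))
    d=P[:3,:3]@np.array([b[0],b[1],1]);return P[:3,3],d/np.linalg.norm(d)
def onz(P,m,u,v,z):
    o,d=ray(P,m,u,v);return o+d*(z-o[2])/d[2]
def tri(r1,r2):
    A=[];b=[]
    A=np.zeros((3,3));b=np.zeros(3)
    for o,d in (r1,r2):
        M=np.eye(3)-np.outer(d,d);A+=M;b+=M@o
    p=np.linalg.solve(A,b);return p,[np.linalg.norm((np.eye(3)-np.outer(d,d))@(p-o)) for o,d in (r1,r2)]
def proj(P,m,p):
    c=P[:3,:3].T@(np.array(p)-P[:3,3]);b=c[:2]/c[2];b=b*(1+m['k1']*(b@b))
    f=200/np.tan(np.radians(m['fov_y'])/2);return b*f+[m['cx'],m['cy']]
E
python3 - <<'E'
from h import *
print({k:np.round(v,3).tolist() for k,v in read_state().items()})
for n in ('scene','top','wrist'):
    im,P,m=snap(n,n+'0.png'); print(n,np.round(P,2).tolist(),m['fov_y'],m['cx'],m['cy'],m['k1'])
E
```

```text
{'clock': 0.0, 'qpos': [-1.245, 0.629, 0.038, 1.518, -0.027, 0.996, -0.02], 'qd': [0.001, 0.001, -0.0, 0.001, 0.002, 0.001, -0.001], 'tau': [-0.0, -56.341, 1.226, -19.345, 0.011, 0.01, 0.0], 'eef_pos': [247.929, 600.176, 230.385], 'tool_rot': [-3.14, 0.0, 2.75], 'force': [-0.137, 0.272, -0.279], 'torque': [-0.025, 0.06, 0.037], 'width': 85.452}
scene [[-0.44, 0.6, -0.67, 1317.43], [0.9, 0.29, -0.34, 410.16], [-0.01, -0.75, -0.66, 889.09], [0.0, 0.0, 0.0, 1.0]] 50.33541199817579 317.5599276155236 198.19777712993036 -0.0957489154040422
top [[-0.01, -0.98, 0.19, 309.58], [-1.0, 0.0, -0.01, 3.26], [0.0, -0.19, -0.98, 1144.07], [0.0, 0.0, 0.0, 1.0]] 44.703308377756485 318.2201268665157 203.26365445243238 0.03154935665306808
wrist [[0.38, 0.88, 0.28, 176.51], [0.92, -0.36, -0.12, 629.59], [-0.0, 0.3, -0.95, 372.78], [0.0, 0.0, 0.0, 1.0]] 66.7593773226317 320.09005165496194 200.45931893651525 -0.03183792123374683
```

View pics/top0.png

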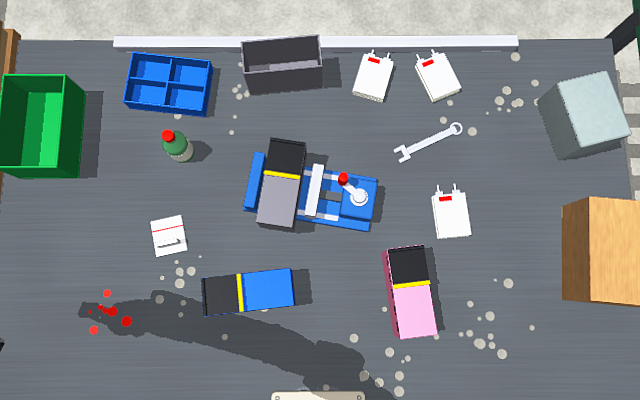

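View pics/scene0.png

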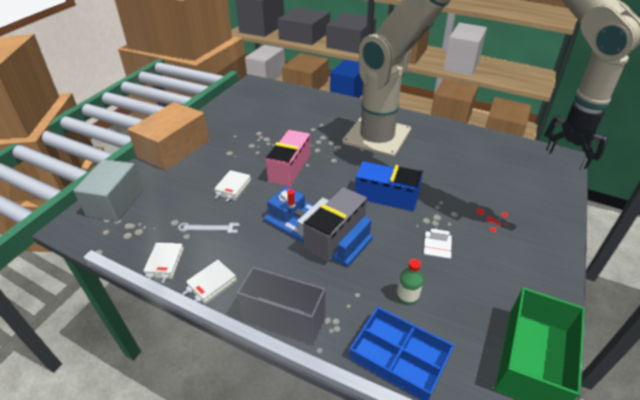

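```bash
python3 - <<'E'
from h import *
im,_,_=load('top0.png')
a=cv2.resize(im[130:240,235:385],None,fx=4,fy=4,interpolation=cv2.INTER_CUBIC)
b=cv2.resize(im[210:260,145:195],None,fx=4,fy=4,interpolation=cv2.INTER_CUBIC)
c=np.zeros((a.shape[0],a.shape[1]+b.shape[1],3),np.uint8);c[:,:a.shape[1]]=a;c[:b.shape[0],a.shape[1]:]=b
cv2.imwrite('pics/crop.png',c)
s,P1,m1=load('scene0.png');t,P2,m2=load('top0.png')
def red(im,box):
    h=cv2.cvtColor(im,cv2.COLOR_BGR2HSV);x0,y0,x1,y1=box
    M=((h[...,0]<8)|(h[...,0]>172))&(h[...,1]>140)&(h[...,2]>90)
    k=np.zeros_like(M);k[y0:y1,x0:x1]=M[y0:y1,x0:x1];ys,xs=np.nonzero(k);return xs.mean(),ys.mean(),len(xs),xs.min(),xs.max(),ys.min(),ys.max()
r1=red(s,(275,180,305,215));r2=red(t,(335,165,352,190));print(r1,r2)
print('knob',tri(ray(P1,m1,*r1[:2]),ray(P2,m2,*r2[:2])))
E
```

```text
(np.float64(290.67058823529413), np.float64(196.64705882352942), 85, np.int64(288), np.int64(293), np.int64(189), np.int64(204)) (np.float64(342.5339805825243), np.float64(178.32038834951456), 103, np.int64(338), np.int64(347), np.int64(172), np.int64(185))
knob (array([560.77606349, -55.85303955, 114.51288812]), [np.float64(0.07952243951099032), np.float64(0.079522439510925)])
```

View pics/crop.png

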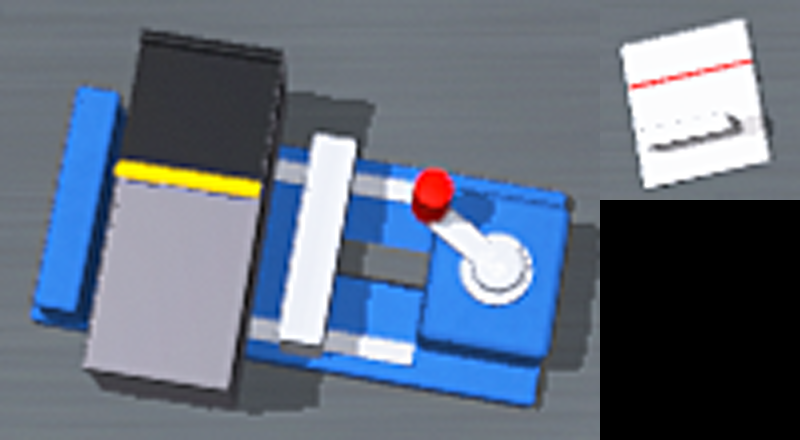

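The grey case in the vise (top image (280,185)) is the one meant. The blue one at (250,291) and the pink one at (412,291) are look-alikes. The crop shows the grey top, black flap and yellow lip inside the blue vise. It also shows the crank hub at crop (495,265), the knob at (433,195), and the strip with its red line and rib.

```bash
cat >> h.py <<'E'
def to_tool(p,yaw=None,s=None):
    s=s or read_state();R=Ro.from_euler('xyz',s['tool_rot']).as_matrix()
    d=R.T@(np.array(p)-s['eef_pos'])/1000
    t=None
    if yaw is not None:
        t=-(yaw-s['tool_rot'][2]);t=(t+np.pi)%(2*np.pi)-np.pi
    return np.round(d,4).tolist(),t
E
python3 - <<'E'
from h import *
t,P,m=load('top0.png')
c=lambda u,v:(235+u/4,130+v/4)
q=lambda u,v,z:np.round(onz(P,m,*c(u,v),z),1)
print('hub',q(498,262,90)); print('case corners',[q(*a,110) for a in ((83,368),(232,388),(283,50),(142,33))])
print('lip ends',q(115,170,120),q(262,188,120))
print('fixed jaw top -y edge?',q(122,92,75),q(78,312,75))
print('slide jaw',[q(*a,75) for a in ((315,133),(355,137),(322,345),(280,342))])
b=lambda u,v:(145+(u-600)/4,210+v/4)
print('strip',[np.round(onz(P,m,*b(*a),4),1) for a in ((620,45),(745,20),(770,160),(645,187),(630,87),(751,62))])
print('pack,wrench,glue',[np.round(onz(P,m,*a),1) for a in ((375,78,26),(428,142,5),(168,136,130),(180,150,60),(437,75,26),(451,213,26))])
E
```

```text
hub [527.5 -94.3  90. ]
case corners [array([466.4, 131.6, 110. ]), array([455.1,  51.6, 110. ]), array([643.9,  24.1, 110. ]), array([654. , 102.3, 110. ])]
lip ends [573.2 115.  120. ] [562.8  35.4 120. ]
fixed jaw top -y edge? [630.6 116.6  75. ] [503.3 139.3  75. ]
slide jaw [array([606. ,   6.7,  75. ]), array([603.5, -16. ,  75. ]), array([483.9,   3.3,  75. ]), array([485.7,  26.7,  75. ])]
strip [array([485.6, 393.4,   4. ]), array([500.2, 320.9,   4. ]), array([417.3, 302.5,   4. ]), array([402.1, 373.9,   4. ]), array([460.7, 386.1,   4. ]), array([475.1, 316.2,   4. ])]
pack,wrench,glue [array([ 835.2, -144.4,   26. ]), array([ 677.6, -272.1,    5. ]), array([652.9, 322.3, 130. ]), array([642.8, 315.2,  60. ]), array([ 842. , -296.8,   26. ]), array([ 498.1, -312.3,   26. ])]
```

```bash
python3 - <<'E'
from h import *
print(to_tool([440,290,230],1.75)); print(np.round(camera_model('wrist')['tool_from_camera'],3).tolist())
E
```

```text
([-0.2959, -0.2135, 0.0009], np.float64(0.9997428161927182))
[[0.0, -0.953, -0.302, 77.251], [1.0, 0.0, -0.0, -0.394], [0.0, -0.302, 0.953, -142.311], [0.0, 0.0, 0.0, 1.0]]
```

Call:
{"fn": "move_arm", "kwargs": {
  "series": [
    [[-0.296, -0.213, 0.0], 1.0],
    [[-0.296, -0.213, 0.0], 1.0],
    [[-0.296, -0.213, 0.0], 1.0],
    [[-0.296, -0.213, 0.0], 1.0],
    [[-0.296, -0.213, 0.0], 1.0]
  ]
}}

```text
clock: 0.78
eef_pos: [413.4, 333.3, 231.0]
tool_rot: [-3.141, 0.001, 1.806]
force: [0.9, 1.3, -0.4]
width: 85.3
```

```bash
python3 - <<'E'
from h import *
get_image('wrist');print(read_state()['qd'].round(3) if hasattr(read_state()['qd'],'round') else read_state()['qd'])
snap('wrist','w_strip.png'); s=read_state();print(s['eef_pos'],s['tool_rot']); print(to_tool([540,-20,260],1.40))
E
```

```text
[-0.024  0.005 -0.016 -0.023  0.049  0.021  0.06 ]
[417.05552083 327.15380906 231.38922048] [3.14065744 0.00601197 1.79760125]
([-0.3661, 0.0418, -0.0264], np.float64(0.39760124806252284))
```

View pics/w_strip.png

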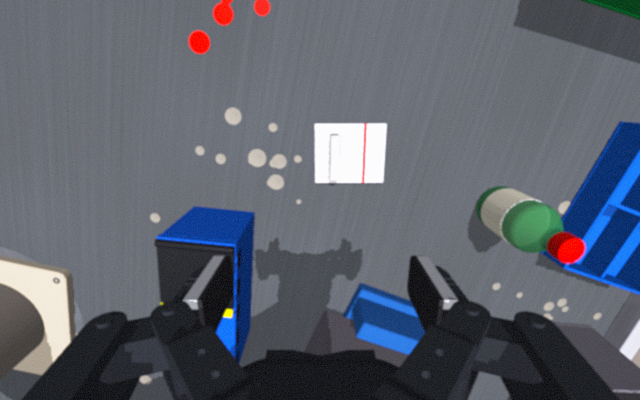

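The wrist view shows the strip with its front edge to the right: corners (315,123) to (386,183), red line at column 365, rib at columns 331–340. The glue is at (540,230). Next I move above the vise.

Call:
{"fn": "move_arm", "kwargs": {
  "series": [
    [[-0.366, 0.042, -0.026], 0.4],
    [[-0.366, 0.042, -0.026], 0.4],
    [[-0.366, 0.042, -0.026], 0.4],
    [[-0.366, 0.042, -0.026], 0.4],
    [[-0.366, 0.042, -0.026], 0.4]
  ]
}}

```text
clock: 1.5
eef_pos: [518.5, 40.7, 254.8]
tool_rot: [3.138, 0.005, 1.399]
force: [1.8, 0.8, 0.0]
width: 85.6
```

```bash
python3 - <<'E'
from h import *
get_image('wrist');get_image('wrist')
snap('wrist','w_vise.png'); s=read_state();print(s['eef_pos'],s['tool_rot'],s['clock'])
E
```

```text
[518.96340875  37.82635596 255.02257148] [3.1368821  0.00642898 1.39070108] 1.65
```

View pics/w_vise.png

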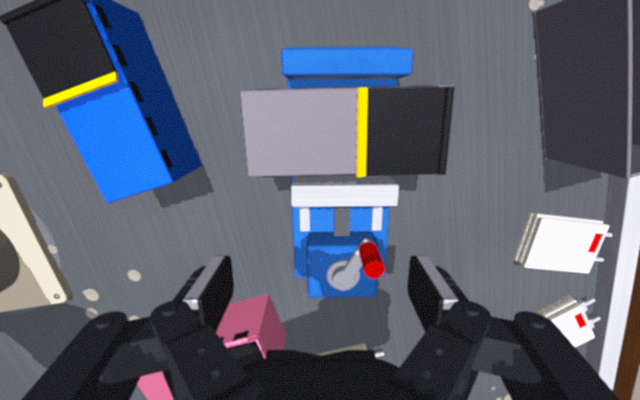

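```bash
python3 - <<'E'
from h import *
t,P2,m2=load('top0.png');w,P,m=load('w_vise.png')
h=cv2.cvtColor(w,cv2.COLOR_BGR2HSV);M=((h[...,0]<8)|(h[...,0]>172))&(h[...,1]>140)&(h[...,2]>60)
M[:,:340]=0;M[:,400:]=0;M[:225]=0;ys,xs=np.nonzero(M);kn=(xs.mean(),ys.mean());print(kn,xs.min(),xs.max(),ys.min(),ys.max())
print('knob mid',tri(ray(P,m,*kn),ray(P2,m2,342.53,178.32)))
g=cv2.cvtColor(w,cv2.COLOR_BGR2GRAY)
print('hub tri',tri(ray(P,m,343,275),ray(P2,m2,359.5,195.5)))
print('hub z90',onz(P,m,343,275,90),'knob top z134',onz(P,m,373,268,134))
q=lambda u,v,z:np.round(onz(P,m,u,v,z),1)
print('case',[q(*a,110) for a in ((242,91),(249,177),(447,174),(453,87))])
print('lip',q(358,88,121),q(358,176,121))
print('fixed jaw',[q(*a,75) for a in ((283,48),(412,48),(285,77),(411,74))])
print('slide jaw',[q(*a,75) for a in ((291,184),(398,184),(293,207),(398,205))])
print('gear',[q(*a,70) for a in ((305,247),(308,297),(377,297))])
_,Ps,ms=load('w_strip.png')
for a in ((315,123),(386,123),(386,183),(315,184),(365,123),(365,183)): print('strip',np.round(onz(Ps,ms,*a,4),1))
for a in ((335,135),(335,184)): print('rib top',np.round(onz(Ps,ms,*a,36),1))
E
```

```text
(np.float64(371.15857605177996), np.float64(260.0064724919094)) 360 384 242 277
knob mid (array([560.0040674 , -55.69465079, 115.16355774]), [np.float64(0.6546353598297385), np.float64(0.6546353598299253)])
hub tri (array([528.64019513, -94.84590575,  73.99035201]), [np.float64(2.3314714273746295), np.float64(2.331471427374334)])
hub z90 [526.90714609 -83.52911977  90.        ] knob top z134 [558.29719602 -53.55538343 134.        ]
case [array([468.8, 131.7, 110. ]), array([455. ,  53.9, 110. ]), array([645.4,  21.2, 110. ]), array([655.6, 100.8, 110. ])]
lip [569.7 114.9 121. ] [558.3  38.1 121. ]
fixed jaw [array([509.9, 165.2,  75. ]), array([632.9, 142.7,  75. ]), array([506.1, 139.1,  75. ]), array([629.6, 119.3,  75. ])]
slide jaw [array([488.8,  30.8,  75. ]), array([604.6,   9. ,  75. ]), array([485.3,   4.2,  75. ]), array([602. , -15.4,  75. ])]
gear [array([487.9, -49.6,  70. ]), array([ 477.6, -119.5,   70. ]), array([ 564. , -136.3,   70. ])]
strip [401.6 374.9   4. ]
strip [483.7 393.3   4. ]
strip [504.3 322.6   4. ]
strip [417.3 302.    4. ]
strip [459.3 387.8   4. ]
strip [478.4 316.8   4. ]
rib top [425.6 369.3  36. ]
rib top [438.4 315.4  36. ]
```

Two views give the vise origin at about (561, 90) with yaw −0.17, and the crank axis at (528.7, −94.9). The knob is at (560, −55.7, 115), 50.1 mm from the axis, which matches the 50 mm given. The jaw still has about 31 mm to travel, or 3.9 rad of crank.

```bash
python3 - <<'E'
from h import *
print(to_tool([560,-55.5,160],1.5708))
E
```

```text
([-0.0839, 0.0566, 0.0958], np.float64(-0.18009892047966947))
```

Call:
{"fn": "move_arm", "kwargs": {
  "series": [
    [[-0.084, 0.057, 0.095], -0.18],
    [[-0.084, 0.057, 0.095], -0.18],
    [[-0.084, 0.057, 0.095], -0.18],
    [[-0.084, 0.057, 0.095], -0.18]
  ],
  "claw": 0.65
}}

```text
clock: 2.15
eef_pos: [559.8, -54.6, 160.0]
tool_rot: [3.14, 0.006, 1.571]
force: [-0.8, 1.3, 0.8]
width: 55.7
```

```bash
python3 - <<'E'
from h import *
im,P,m=snap('wrist','w_knob.png')
h=cv2.cvtColor(im,cv2.COLOR_BGR2HSV);M=((h[...,0]<8)|(h[...,0]>172))&(h[...,1]>140)&(h[...,2]>60)
n,l,st,c=cv2.connectedComponentsWithStats(M.astype('uint8'))
for i in range(1,n):
    if st[i,4]>60: print(st[i],c[i],np.round(onz(P,m,*c[i],115),1))
s=read_state();print(s['eef_pos'],s['tool_rot']);print(to_tool([560,-55.5,97],1.5708))
E
```

```text
[ 303  202   33   52 1355] [319.33357934 228.42583026] [559.3 -57.  115. ]
[610 257  21  24 197] [619.93908629 268.15228426] [777.4 -89.  115. ]
[574 356  10  18 133] [578.45864662 364.69172932] [ 771.7 -179.   115. ]
[560.19353549 -53.60243049 160.8328279 ] [3.13888987 0.00575106 1.57254887]
([-0.0015, -0.0004, 0.0638], np.float64(0.0017488669717469207))
```

Call:
{"fn": "move_arm", "kwargs": {
  "series": [
    [[-0.002, 0, 0.062], 0],
    [[-0.002, 0, 0.062], 0],
    [[-0.002, 0, 0.062], 0]
  ]
}}

```text
clock: 2.58
eef_pos: [561.4, -54.8, 100.9]
tool_rot: [3.136, 0.005, 1.574]
force: [-0.7, -0.4, 0.3]
width: 55.4
```

Call:
{"fn": "move_arm", "kwargs": {
  "series": [
    [[0, 0, 0], 0],
    [[0, 0, 0], 0],
    [[0, 0, 0], 0],
    [[0, 0, 0], 0]
  ],
  "claw": 0.0
}}

```text
clock: 3.08
eef_pos: [561.7, -54.5, 103.1]
tool_rot: [3.135, 0.004, 1.574]
force: [-3.4, 0.6, 11.3]
width: 20.5
```

```bash
cat >> h.py <<'E'
AX=np.array([528.8,-94.8])
def circ(step,n=5,r=50.,ax=AX,z=102):
    s=read_state();v=np.array(s['eef_pos'][:2])-ax;a=np.arctan2(v[1],v[0])
    print('r',round(np.hypot(*v),1),'ang',round(a,3),'F',np.round(s['force'],1),'z',round(s['eef_pos'][2],1),'t',s['clock'])
    for i in range(1,n+1): 
        b=a-step*i;print(round(b,2),np.round(to_tool([*(ax+r*np.array([np.cos(b),np.sin(b)])),z],s=s)[0],3).tolist())
E
python3 -c "
from h import *
circ(0.25,r=51)"
```

```text
r 52.0 ang 0.887 F [-3.4  0.6 11.3] z 103.1 t 3.075
0.64 [-0.01, 0.008, 0.001]
0.39 [-0.021, 0.014, 0.001]
0.14 [-0.033, 0.018, 0.001]
-0.11 [-0.046, 0.018, 0.001]
-0.36 [-0.058, 0.015, 0.001]
```

Call:
{"fn": "move_arm", "kwargs": {
  "series": [
    [[-0.01, 0.008, 0], 0],
    [[-0.021, 0.014, 0], 0],
    [[-0.033, 0.018, 0], 0],
    [[-0.046, 0.018, 0], 0],
    [[-0.058, 0.015, 0], 0]
  ]
}}

```text
clock: 3.7
eef_pos: [572.9, -110.8, 103.0]
tool_rot: [-3.14, -0.0, 1.574]
force: [-10.4, 8.8, 7.5]
width: 20.1
```

```bash
python3 -c "
from h import *
circ(0.25,r=50.5)"
```

```text
r 47.0 ang -0.348 F [-10.4   8.8   7.5] z 103.0 t 3.7
-0.6 [-0.012, -0.002, 0.001]
-0.85 [-0.022, -0.011, 0.001]
-1.1 [-0.029, -0.021, 0.001]
-1.35 [-0.033, -0.033, 0.001]
-1.6 [-0.034, -0.046, 0.001]
```

```bash
python3 -c "
from h import *
circ(0.27,r=50,ax=np.array([527.5,-92.]))"
```

```text
r 49.2 ang -0.393 F [-10.4   8.8   7.5] z 103.0 t 3.7
-0.66 [-0.012, -0.006, 0.001]
-0.93 [-0.021, -0.016, 0.001]
-1.2 [-0.028, -0.028, 0.001]
-1.47 [-0.031, -0.041, 0.001]
-1.74 [-0.03, -0.054, 0.001]
```

Call:
{"fn": "move_arm", "kwargs": {
  "series": [
    [[-0.012, -0.006, 0], 0],
    [[-0.021, -0.016, 0], 0],
    [[-0.028, -0.028, 0], 0],
    [[-0.031, -0.041, 0], 0],
    [[-0.03, -0.054, 0], 0]
  ]
}}

```text
clock: 4.32
eef_pos: [522.0, -140.3, 103.5]
tool_rot: [3.138, -0.001, 1.575]
force: [4.6, 4.9, -6.2]
width: 19.8
```

```bash
python3 -c "
from h import *
circ(0.25,r=50,ax=np.array([527.5,-92.]))"
```

```text
r 48.6 ang -1.685 F [ 4.6  4.9 -6.2] z 103.5 t 4.325
-1.93 [0.002, -0.012, 0.002]
-2.18 [0.008, -0.023, 0.002]
-2.43 [0.016, -0.032, 0.001]
-2.68 [0.026, -0.039, 0.001]
-2.93 [0.038, -0.043, 0.001]
```

```bash
python3 -c "
from h import *
circ(0.25,r=50,ax=np.array([526.5,-92.]))"
```

```text
r 48.5 ang -1.664 F [ 4.6  4.9 -6.2] z 103.5 t 4.325
-1.91 [0.001, -0.012, 0.002]
-2.16 [0.007, -0.023, 0.002]
-2.41 [0.015, -0.033, 0.001]
-2.66 [0.026, -0.04, 0.001]
-2.91 [0.037, -0.044, 0.001]
```

Call:
{"fn": "move_arm", "kwargs": {
  "series": [
    [[0.001, -0.012, 0], 0],
    [[0.007, -0.023, 0], 0],
    [[0.015, -0.033, 0], 0],
    [[0.026, -0.04, 0], 0]
  ]
}}

```text
clock: 4.82
eef_pos: [484.5, -117.1, 103.6]
tool_rot: [3.132, 0.003, 1.573]
force: [3.1, -3.2, -8.5]
width: 20.4
```

```bash
python3 -c "
from h import *
circ(0.15,r=50,ax=np.array([526.5,-92.]))"
```

```text
r 49.0 ang -2.604 F [ 3.1 -3.2 -8.5] z 103.6 t 4.825
-2.75 [0.006, -0.004, 0.002]
-2.9 [0.013, -0.006, 0.002]
-3.05 [0.021, -0.008, 0.002]
-3.2 [0.028, -0.008, 0.002]
-3.35 [0.036, -0.007, 0.002]
```

Call:
{"fn": "move_arm", "kwargs": {
  "series": [
    [[0.006, -0.004, 0], 0],
    [[0.013, -0.006, 0], 0],
    [[0.019, -0.007, 0], 0],
    [[0.019, -0.007, 0], 0]
  ]
}}

```text
clock: 5.32
eef_pos: [477.2, -97.7, 103.5]
tool_rot: [3.133, 0.003, 1.574]
force: [1.1, -2.0, -5.5]
width: 20.1
```

```bash
python3 -c "
from h import *
circ(0.1,r=50,ax=np.array([526.5,-92.]))
snap('wrist','w_cl.png')"
```

```text
r 49.6 ang -3.027 F [ 1.1 -2.  -5.5] z 103.5 t 5.325
-3.13 [0.005, -0.001, 0.002]
-3.23 [0.01, -0.0, 0.002]
-3.33 [0.015, 0.0, 0.002]
-3.43 [0.02, 0.001, 0.002]
-3.53 [0.024, 0.003, 0.002]
```

Call:
{"fn": "move_arm", "kwargs": {
  "series": [
    [[0.004, -0.001, 0], 0],
    [[0.008, -0.001, 0], 0],
    [[0.008, -0.001, 0], 0]
  ]
}}

```text
clock: 5.75
eef_pos: [476.7, -89.4, 103.6]
tool_rot: [3.132, 0.003, 1.574]
force: [1.8, -2.9, -6.3]
width: 20.3
```

Call:
{"fn": "move_arm", "kwargs": {
  "series": [
    [[0.004, 0.0, 0], 0],
    [[0.007, 0.0, 0], 0],
    [[0.007, 0.0, 0], 0]
  ]
}}

```text
clock: 6.12
eef_pos: [477.2, -82.8, 103.6]
tool_rot: [3.131, 0.003, 1.574]
force: [3.5, -4.7, -9.0]
width: 20.6
```

Call:
{"fn": "move_arm", "kwargs": {
  "series": [
    [[0.004, 0.001, 0], 0],
    [[0.006, 0.001, 0], 0],
    [[0.006, 0.001, 0], 0]
  ]
}}

```text
clock: 6.5
eef_pos: [477.4, -81.7, 103.5]
tool_rot: [3.131, 0.009, 1.569]
force: [0.8, -14.6, -8.7]
width: 20.4
```

Call:
{"fn": "move_arm", "kwargs": {
  "series": [
    [[0.003, 0.001, 0], 0],
    [[0.003, 0.001, 0], 0],
    [[0.003, 0.001, 0], 0],
    [[0.0, 0.0, 0], 0]
  ]
}}

```text
clock: 7.0
eef_pos: [477.2, -82.8, 103.5]
tool_rot: [3.131, 0.01, 1.568]
force: [2.9, -2.1, -7.9]
width: 20.3
```

```bash
python3 -c "
from h import *
snap('wrist','w_cl2.png');snap('top','top_cl.png')
im=cv2.imread('pics/w_cl2.png');cv2.imwrite('pics/w_cl2v.png',im)"
```

```text
(no output)
```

View pics/w_cl2v.png

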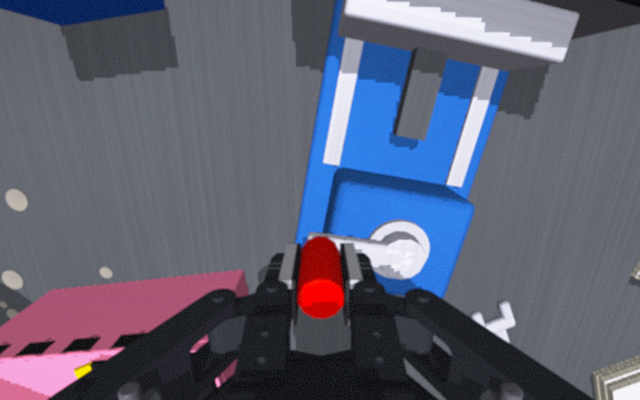

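The crank stalled firmly at 14.6 N at the knob, so the jaw is home. I release and lift.

Call:
{"fn": "move_arm", "kwargs": {
  "series": [
    [[0, 0, 0], 0],
    [[0, 0, 0], 0],
    [[0, 0, -0.05], 0],
    [[0, 0, -0.11], 0],
    [[0, 0, -0.15], 0]
  ],
  "claw": 0.7
}}

```text
clock: 7.72
eef_pos: [475.8, -80.5, 256.2]
tool_rot: [3.129, 0.009, 1.569]
force: [0.7, 0.9, -0.1]
width: 59.6
```

```bash
python3 - <<'E'
from h import *
print(read_state()['eef_pos'],read_state()['width']);print(to_tool([545,30,270],1.40))
E
```

```text
[475.79880083 -80.4666045  256.17851243] 59.64097886859069
([0.1104, 0.0692, -0.014], np.float64(0.16915950265721547))
```

Call:
{"fn": "move_arm", "kwargs": {
  "series": [
    [[0.11, 0.069, -0.014], 0.17],
    [[0.11, 0.069, -0.014], 0.17],
    [[0.11, 0.069, -0.014], 0.17],
    [[0.11, 0.069, -0.014], 0.17]
  ]
}}

```text
clock: 8.22
eef_pos: [544.0, 30.1, 269.8]
tool_rot: [3.129, 0.007, 1.401]
force: [0.4, -1.0, 0.0]
width: 60.0
```

```bash
python3 - <<'E'
from h import *
im,P,m=snap('wrist','w_case.png');s=read_state();print(s['eef_pos'],s['tool_rot'],s['clock'])
E
```

```text
[543.64848874  28.79564976 269.77651677] [3.12950345 0.00762778 1.39860358] 8.275
```

View pics/w_case.png

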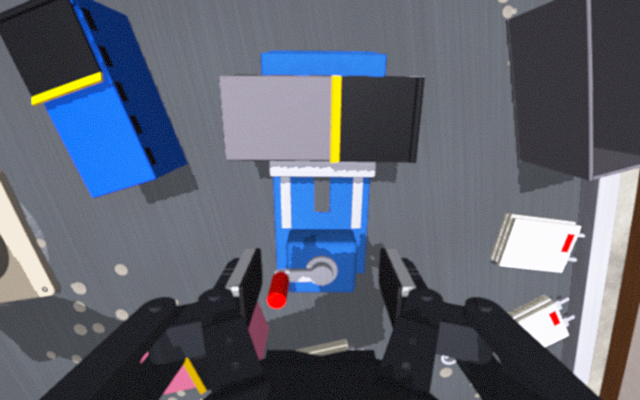

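```bash
cat > m.py <<'E'
from h import *
def edges(f,bx):
    im,P,m=load(f);h=cv2.cvtColor(im,cv2.COLOR_BGR2HSV);x0,y0,x1,y1=bx
    M=np.zeros(im.shape[:2],'uint8');M[y0:y1,x0:x1]=((abs(h[...,0].astype(int)-28)<8)&(h[...,1]>130)&(h[...,2]>120))[y0:y1,x0:x1]
    c=max(cv2.findContours(M,0,2)[0],key=cv2.contourArea);return P,m,cv2.boxPoints(cv2.minAreaRect(c)),M
P,m,b,_=edges('w_case.png',(315,60,360,175));print('wrist lip box',b.round(1).tolist())
P2,m2,b2,_=edges('top_cl.png',(240,160,320,190));print('top lip box',b2.round(1).tolist())
tipw=b[np.argsort(b[:,0])[:2]];tipw=tipw[np.argsort(tipw[:,1])]   # left edge, far(+y) first
tipt=b2[np.argsort(-b2[:,1])];tl=b2[b2[:,0]<b2[:,0].mean()];tr=b2[b2[:,0]>b2[:,0].mean()]
tipt=[tl[np.argmax(tl[:,1])],tr[np.argmax(tr[:,1])]]
for a,c in zip(tipw,tipt): print('tip tri',tri(ray(P,m,*a),ray(P2,m2,*c)),'z122',onz(P,m,*a,122).round(1),onz(P2,m2,*c,122).round(1))
C=[onz(P,m,u,v,110) for u,v in ((220,75.5),(224.5,160.5),(418,161.5),(424.5,77.5))]
print(np.round(C,1).tolist())
x1=C[2]-C[1];x2=C[3]-C[0];print('yaw',np.arctan2(x1[1],x1[0]),np.arctan2(x2[1],x2[0]),'mid -x end',(C[0]+C[1])/2,'len',np.linalg.norm(x1),np.linalg.norm(C[0]-C[1]))
jw=[onz(P,m,u,v,75) for u,v in ((261,52),(386,53))];print('fixed back',np.round(jw,1).tolist(),np.arctan2(*(jw[1]-jw[0])[1::-1]))
E
python3 m.py
```

```text
wrist lip box [[329.6000061035156, 162.0], [331.29998779296875, 75.9000015258789], [341.6000061035156, 76.0999984741211], [339.8999938964844, 162.1999969482422]]
top lip box [[257.79998779296875, 172.10000610351562], [258.5, 168.10000610351562], [294.20001220703125, 174.0], [293.5, 178.10000610351562]]
tip tri (array([572.14723391, 126.76407791, 127.60147868]), [np.float64(0.1761853125557249), np.float64(0.17618531255568823)]) z122 [572.5 127.  122. ] [573.6 127.6 122. ]
tip tri (array([559.04849689,  50.72378442, 124.18887852]), [np.float64(0.556448083739389), np.float64(0.5564480837392933)]) z122 [558.7  50.7 122. ] [560.   50.4 122. ]
[[471.8, 145.8, 110.0], [455.3, 68.0, 110.0], [647.0, 33.7, 110.0], [659.0, 112.1, 110.0]]
yaw -0.17717838634689986 -0.17782050961412493 mid -x end [463.56243293 106.87840052 110.        ] len 194.6933771857742 79.54611375084127
fixed back [[508.8, 164.6, 75.0], [633.7, 142.5, 75.0]] -0.17506233997163548
```

Deck is about (566, 89, 110) with yaw −0.176. The lip's tip in two views and 105 mm from the case's −x end agree to 1 mm. The case's long side and the fixed jaw agree within 0.003 rad, so it is square. Next is the strip: rib at about (433, 343) with yaw about 0.23.

```bash
python3 - <<'E'
from h import *
print(to_tool([432.5,343,130],1.80))
E
```

```text
([0.2916, -0.165, 0.1356], np.float64(-0.40139641637715595))
```

Call:
{"fn": "move_arm", "kwargs": {
  "series": [
    [[0.292, -0.165, 0.03], -0.4],
    [[0.292, -0.165, 0.03], -0.4],
    [[0.292, -0.165, 0.03], -0.4],
    [[0.292, -0.165, 0.03], -0.4],
    [[0.292, -0.165, 0.134], -0.4]
  ]
}}

```text
clock: 8.9
eef_pos: [449.1, 301.7, 196.4]
tool_rot: [3.127, 0.008, 1.799]
force: [1.5, 0.5, -1.3]
width: 59.8
```

```bash
python3 - <<'E'
from h import *
print(read_state()['eef_pos'],to_tool([432.5,343,120],1.80))
E
```

```text
[449.09515725 301.71839861 196.40865679] ([0.0446, -0.0079, 0.076], np.float64(-0.0006937272995308774))
```

Call:
{"fn": "move_arm", "kwargs": {
  "series": [
    [[0.045, -0.008, 0.075], 0],
    [[0.045, -0.008, 0.075], 0],
    [[0.045, -0.008, 0.075], 0],
    [[0.045, -0.008, 0.075], 0]
  ]
}}

```text
clock: 9.4
eef_pos: [433.8, 341.7, 122.1]
tool_rot: [3.125, 0.008, 1.796]
force: [0.1, -0.7, 0.3]
width: 59.6
```

```bash
python3 - <<'E'
from h import *
im,P,m=snap('wrist','w_rib.png');s=read_state();print(s['eef_pos'],s['tool_rot'],s['clock'])
E
```

```text
[433.94600499 341.93757604 122.39401974] [3.12478977 0.00776085 1.79642148] 9.45
```

View pics/w_rib.png

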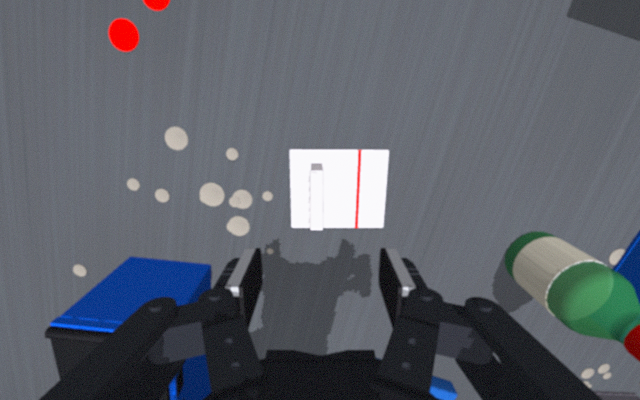

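```bash
python3 - <<'E'
from h import *
im,P,m=load('w_rib.png')
g=cv2.cvtColor(im,cv2.COLOR_BGR2HSV)
M=((g[...,1]<60)&(g[...,2]>190)|((g[...,0]<8)|(g[...,0]>172))&(g[...,1]>100)).astype('uint8');M[:, :270]=0;M[:,410:]=0;M[:135]=0;M[245:]=0
M=cv2.morphologyEx(M,cv2.MORPH_CLOSE,np.ones((9,9)))
c=max(cv2.findContours(M,0,2)[0],key=cv2.contourArea);ap=cv2.approxPolyDP(c,5,True)[:,0];print(ap.tolist())
q=lambda u,v,z:onz(P,m,u,v,z)
C=[q(*a,4) for a in ((289.5,149),(388.5,149.5),(385.5,228.5),(291,228.5))]
f=(C[1]+C[2])/2;b=(C[0]+C[3])/2;d=f-b
print(np.round(C,1).tolist(),'front',f,'len',np.linalg.norm(d),'yaw',np.arctan2(d[1],d[0]),np.arctan2(*(C[1]-C[0])[1::-1]),np.arctan2(*(C[2]-C[3])[1::-1]),'w',np.linalg.norm(C[1]-C[2]))
l=[q(359.5,150,4),q(357,228,4)];e=l[0]-l[1];print('line',np.round(l,1).tolist(),np.arctan2(-e[0],e[1]))
t=[q(316.8,170,36),q(316.8,230,36)];print('rib',np.round(t,1).tolist(),'mid',(t[0]+t[1])/2,np.linalg.norm(t[0]-t[1]))
u=d/np.linalg.norm(d);print('rib from front',f-62*u)
# height of rib top from first wrist view: mid of top
_,P1,m1=load('w_strip.png');print('tri rib near end',tri(ray(P,m,316.8,229.5),ray(P1,m1,335.5,184.5)))
print('to red line',(u@(f-(l[0]+l[1])/2)))
E
```

```text
[[289, 150], [292, 227], [383, 226], [388, 150]]
[[401.1, 374.8, 4.0], [483.9, 393.3, 4.0], [502.7, 322.1, 4.0], [416.7, 303.0, 4.0]] front [493.30942748 357.67402473   4.        ] len 86.43642328270971 yaw 0.21885119044327017 0.21910428099056298 0.2186073306857599 w 73.60930607108654
line [[459.7, 387.3, 4.0], [476.5, 316.8, 4.0]] 0.23375780987180234
rib [[426.2, 368.9, 36.0], [437.2, 320.3, 36.0]] mid [431.65350809 344.64428312  36.        ] 49.83132045674623
rib from front [432.78828189 344.21330647   4.        ]
tri rib near end (array([441.51810004, 306.90681424,   3.58035995]), [np.float64(1.168244333850665), np.float64(1.1682443338506263)])
to red line 25.844451415715866
```

```bash
python3 - <<'E'
from h import *
print(to_tool([432.2,344.4,10],1.791))
E
```

```text
([0.0037, -0.003, 0.1123], np.float64(0.0054214849643541285))
```

Call:
{"fn": "move_arm", "kwargs": {
  "series": [
    [[0.003, -0.003, 0.06], 0.005],
    [[0.004, -0.003, 0.1], 0.005],
    [[0.004, -0.003, 0.112], 0.005],
    [[0.004, -0.003, 0.112], 0.005]
  ]
}}

```text
clock: 9.95
eef_pos: [433.1, 344.3, 11.1]
tool_rot: [3.124, 0.008, 1.79]
force: [0.1, 0.3, 0.6]
width: 59.8
```

```bash
python3 - <<'E'
from h import *
s=read_state();print(s['eef_pos'],s['tool_rot'],s['force'],to_tool([432.2,344.4,11],1.791))
E
```

```text
[433.09673677 344.25409613  11.09510437] [3.12394494 0.00770519 1.79014305] [0.08760558 0.34067041 0.58908709] ([0.0003, -0.0008, 0.0001], np.float64(-0.000856953542144101))
```

Call:
{"fn": "move_arm", "kwargs": {
  "series": [
    [[0, -0.001, 0], 0],
    [[0, -0.001, 0], 0],
    [[0, -0.001, 0], 0],
    [[0, -0.001, 0], 0],
    [[0, -0.001, 0], 0]
  ],
  "claw": 0.0
}}

```text
clock: 10.58
eef_pos: [432.5, 344.5, 12.5]
tool_rot: [3.123, 0.007, 1.79]
force: [-1.2, -0.3, 7.8]
width: 8.7
```

Call:
{"fn": "move_arm", "kwargs": {
  "series": [
    [[0, 0, -0.02], 0],
    [[0, 0, -0.06], 0],
    [[0, 0, -0.11], 0],
    [[0, 0, -0.15], 0],
    [[0, 0, -0.165], 0]
  ]
}}

```text
clock: 11.2
eef_pos: [430.1, 345.7, 180.1]
tool_rot: [3.119, 0.004, 1.79]
force: [0.7, 0.4, -1.4]
width: 8.8
```

```bash
cat >> h.py <<'E'
DK=np.array([566.3,88.8]);U=np.array([np.cos(.176),-np.sin(.176)]);V=np.array([np.sin(.176),np.cos(.176)])
def deck(x,y,z,yaw=1.395): # tool target for strip_edge at deck coords
    p=DK+U*(x-62)+V*y;return to_tool([*p,z],yaw)
def where():
    s=read_state();d=np.array(s['eef_pos'][:2])-DK;print('edge x %.1f y %.1f z %.1f yawerr %.3f'%(d@U+62,d@V,s['eef_pos'][2],s['tool_rot'][2]-1.395),'F',np.round(s['force'],1),'rot',np.round(s['tool_rot'],3),'w',s['width'],s['clock'])
E
python3 -c "
from h import *
where();print(deck(-18,0,150))"
```

```text
edge x -117.1 y 229.1 z 180.1 yawerr 0.395 F [ 0.7  0.4 -1.4] rot [3.119 0.004 1.79 ] w 8.826814241947458 11.2
([-0.2495, 0.0024, 0.0313], np.float64(0.3954544420532047))
```

Call:
{"fn": "move_arm", "kwargs": {
  "series": [
    [[-0.05, 0.0, 0.0], 0.1],
    [[-0.11, 0.001, 0.0], 0.2],
    [[-0.17, 0.002, 0.0], 0.3],
    [[-0.22, 0.002, 0.01], 0.395],
    [[-0.25, 0.002, 0.02], 0.395]
  ]
}}

```text
clock: 11.82
eef_pos: [486.8, 99.2, 160.5]
tool_rot: [3.12, -0.003, 1.392]
force: [1.0, 0.4, -0.9]
width: 8.5
```

```bash
python3 - <<'E'
from h import *
where();print(deck(-18,0,140));where()
snap('wrist','w_pre.png')
E
```

```text
edge x -18.1 y -3.7 z 160.5 yawerr -0.003 F [ 1.   0.4 -0.9] rot [ 3.120e+00 -3.000e-03  1.392e+00] w 8.47942941428579 11.825
([0.0037, -0.0004, 0.0205], np.float64(-0.003258642654307309))
edge x -18.1 y -3.7 z 160.5 yawerr -0.003 F [ 1.   0.4 -0.9] rot [ 3.120e+00 -3.000e-03  1.392e+00] w 8.47942941428579 11.825
```

View pics/w_pre.png

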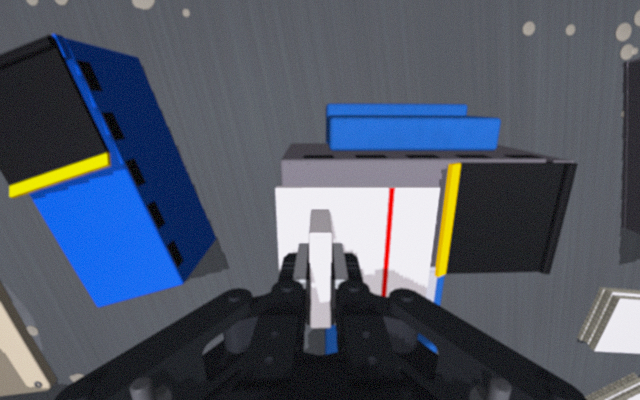

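```bash
python3 - <<'E'
from h import *
im,P,m=load('w_pre.png')
def dk(p): d=p[:2]-DK;return np.round([d@U,d@V,p[2]],1)
for n,a,z in (('strip far front',(439.8,187.5),152),('strip far back',(276,187.5),152),('red far',(391.5,188),152),('red near',(385,296),152),('lip tip far',(449,164),122),('lip tip near',(436.5,274.5),122),('case far -x',(286,160),110),('rib top far',(320.5,231),184.5)):
    print(n,dk(onz(P,m,*a,z)))
s=read_state();print(s['eef_pos'])
im2=cv2.resize(im[150:310,260:600],None,fx=2.3,fy=2.3,interpolation=cv2.INTER_CUBIC);cv2.imwrite('pics/pre_crop.png',im2)
E
```

```text
strip far front [-17.3  31.8 152. ]
strip far back [-102.4   32.6  152. ]
red far [-42.7  31.8 152. ]
red near [-42.  -33.6 152. ]
lip tip far [ -0.2  38.5 122. ]
lip tip near [  0.9 -38.3 122. ]
case far -x [-100.6   39.5  110. ]
rib top far [-80.3  22.  184.5]
[486.97222472  95.08531307 159.67469348]
```

View pics/pre_crop.png

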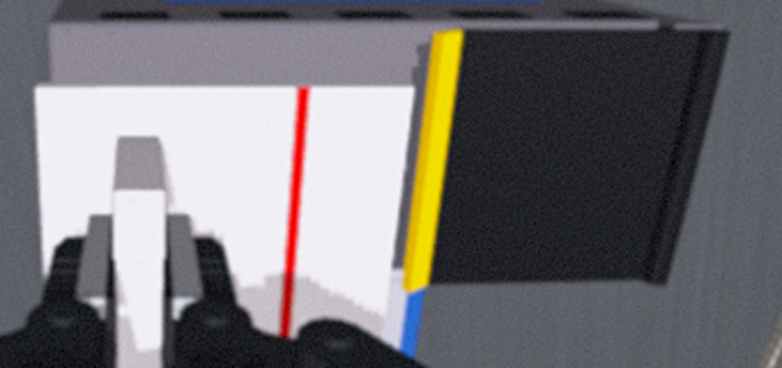

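The strip sits square in the grip: its red line is parallel to the lip, and its far edge measures within 0.5 mm of where the TCP says it should be. The lip ends are at deck y +38.5 and −38.3, so the deck centre holds.

```bash
python3 - <<'E'
from h import *
where();print(deck(-18,0,127))
E
```

```text
edge x -17.2 y -7.7 z 159.7 yawerr -0.007 F [ 1.  -2.8 -1.3] rot [3.12  0.    1.388] w 8.334933181634423 11.875
([0.0077, -0.0016, 0.0326], np.float64(-0.006778365703544953))
```

Call:
{"fn": "move_arm", "kwargs": {
  "series": [
    [[0.007, -0.001, 0.01], -0.007],
    [[0.008, -0.001, 0.02], -0.007],
    [[0.008, -0.001, 0.03], -0.007],
    [[0.008, -0.001, 0.032], -0.007]
  ]
}}

```text
clock: 12.38
eef_pos: [487.4, 103.7, 126.7]
tool_rot: [3.121, 0.001, 1.397]
force: [-0.7, -1.1, -1.0]
width: 9.2
```

```bash
python3 - <<'E'
from h import *
where();print(deck(-18,0,121))
E
```

```text
edge x -18.3 y 0.9 z 126.7 yawerr 0.002 F [-0.7 -1.1 -1. ] rot [3.121e+00 1.000e-03 1.397e+00] w 9.182540278010858 12.375
([-0.0009, 0.0002, 0.0057], np.float64(0.0017666229329478256))
```

Call:
{"fn": "move_arm", "kwargs": {
  "series": [
    [[-0.001, 0, 0.003], 0],
    [[-0.001, 0, 0.005], 0],
    [[-0.001, 0, 0.005], 0]
  ]
}}

```text
clock: 12.75
eef_pos: [487.3, 103.1, 122.6]
tool_rot: [3.121, -0.0, 1.397]
force: [-2.1, 0.1, 7.9]
width: 8.9
```

```bash
python3 - <<'E'
from h import *
where()
for x in (-5,10,20,25): print(deck(x,0,122))
E
```

```text
edge x -18.2 y 0.2 z 122.6 yawerr 0.002 F [-2.1  0.1  7.9] rot [ 3.121 -0.     1.397] w 8.860188332911417 12.75
([-0.0002, 0.0132, 0.0008], np.float64(0.0018759434810711184))
([-0.0003, 0.0282, 0.0011], np.float64(0.0018759434810711184))
([-0.0003, 0.0382, 0.0013], np.float64(0.0018759434810711184))
([-0.0003, 0.0432, 0.0014], np.float64(0.0018759434810711184))
```

Call:
{"fn": "move_arm", "kwargs": {
  "series": [
    [[0, 0.006, 0.001], 0.002],
    [[0, 0.013, 0.001], 0.002],
    [[0, 0.02, 0.001], 0.002],
    [[0, 0.026, 0.001], 0.002]
  ]
}}

```text
clock: 13.25
eef_pos: [512.3, 98.4, 122.6]
tool_rot: [3.123, -0.0, 1.395]
force: [-2.3, -0.2, 4.6]
width: 8.8
```

```bash
python3 - <<'E'
from h import *
snap('wrist','w_mid.png');where()
for x in (20,25): print(deck(x,0,121.8))
im,P,m=load('w_mid.png');
cv2.imwrite('pics/mid_crop.png',cv2.resize(im[130:310,250:600],None,fx=2.2,fy=2.2,interpolation=cv2.INTER_CUBIC))
E
```

```text
edge x 8.4 y -0.0 z 122.6 yawerr -0.001 F [-1.6 -0.9  4.8] rot [ 3.121 -0.     1.394] w 8.49584899222402 13.3
([0.0, 0.0116, 0.0011], np.float64(-0.000613634403825003))
([0.0, 0.0166, 0.0012], np.float64(-0.000613634403825003))
```

View pics/mid_crop.png

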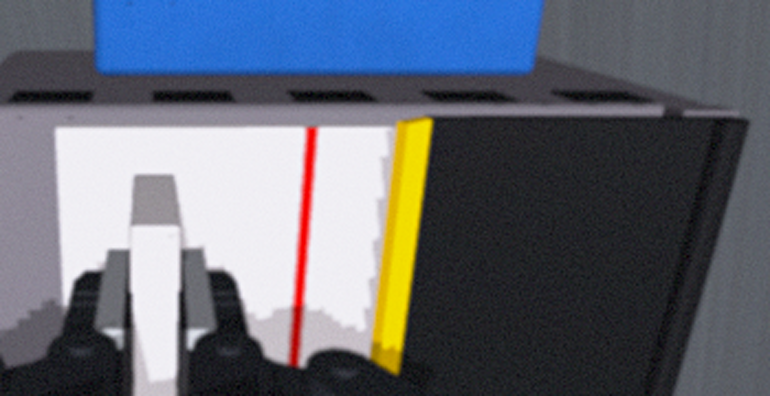

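The strip lies flat on the case and its edge has gone under the lip. The lip is undisturbed and the red line runs parallel to it. I slide on to 25 mm.

Call:
{"fn": "move_arm", "kwargs": {
  "series": [
    [[0, 0.006, 0.001], 0],
    [[0, 0.012, 0.001], 0],
    [[0, 0.0165, 0.0015], 0],
    [[0, 0.0165, 0.0025], 0],
    [[0, 0.0165, 0.0025], 0]
  ]
}}

```text
clock: 13.92
eef_pos: [528.5, 95.3, 122.3]
tool_rot: [3.123, -0.001, 1.394]
force: [-6.8, -0.7, 21.0]
width: 9.0
```

```bash
python3 - <<'E'
from h import *
where();snap('wrist','w_end.png');snap('top','top_end.png');where()
im,P,m=load('w_end.png');
cv2.imwrite('pics/end_crop.png',cv2.resize(im[130:310,250:600],None,fx=2.2,fy=2.2,interpolation=cv2.INTER_CUBIC))
h=cv2.cvtColor(im,cv2.COLOR_BGR2HSV)
M=((h[...,0]<8)|(h[...,0]>172))&(h[...,1]>120)&(h[...,2]>90);M[:180]=0;M[300:]=0;M[:,330:]&=True
Y=(abs(h[...,0].astype(int)-28)<8)&(h[...,1]>130)&(h[...,2]>100)
for v in range(190,290,16):
    a=np.nonzero(M[v,300:480])[0]+300;b=np.nonzero(Y[v,300:520])[0]+300
    if len(a) and len(b):
        d=lambda p:((p[:2]-DK)@U).round(1)
        print(v,a.mean(),b.min(),'red x',d(onz(P,m,a.mean(),v,114)),'tip x',d(onz(P,m,b.min(),v,122)))
E
```

```text
edge x 23.7 y -0.2 z 122.3 yawerr -0.001 F [-6.8 -0.7 21. ] rot [ 3.123e+00 -1.000e-03  1.394e+00] w 8.97626103631788 13.925
edge x 23.7 y -0.2 z 122.3 yawerr -0.001 F [-6.2 -0.1 20.9] rot [ 3.123e+00 -1.000e-03  1.394e+00] w 9.178448458306114 14.025
190 391.0 397 red x -1.4 tip x -0.5
206 389.5 396 red x -1.6 tip x -0.4
222 388.5 395 red x -1.5 tip x -0.2
238 387.5 394 red x -1.4 tip x -0.1
254 385.5 392 red x -1.8 tip x -0.4
270 384.5 391 red x -1.7 tip x -0.3
286 383.5 390 red x -1.6 tip x -0.1
```

View pics/end_crop.png

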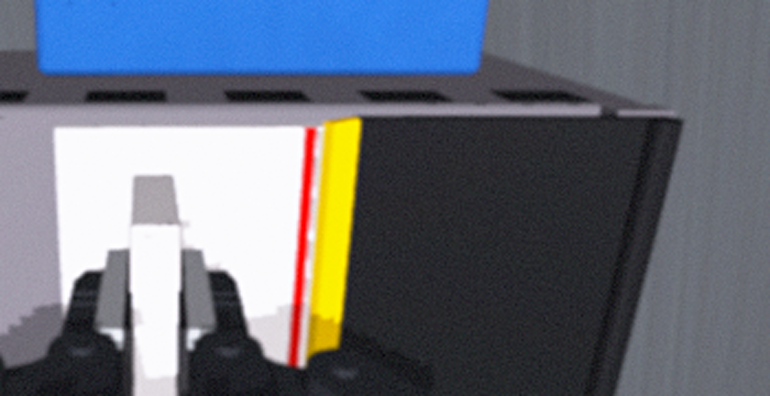

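Call:
{"fn": "move_arm", "kwargs": {
  "series": [
    [[0, 0.001, 0.001], 0],
    [[0, 0.001, 0.001], 0],
    [[0, 0.001, 0.001], 0],
    [[0, 0.001, 0.001], 0],
    [[0, 0.001, 0.001], 0]
  ]
}}

```text
clock: 14.65
eef_pos: [528.6, 95.3, 122.4]
tool_rot: [3.125, -0.002, 1.394]
force: [-5.0, -0.1, 13.3]
width: 8.9
```

```bash
python3 - <<'E'
from h import *
for _ in range(4): get_image('top')
where(); print(finish_job())
E
```

```text
edge x 23.7 y -0.2 z 122.4 yawerr -0.001 F [-4.  -0.2 12.3] rot [ 3.125e+00 -2.000e-03  1.394e+00] w 9.011731168060493 14.85
the job is handed in; nothing more can be done
None
```

I clamped the case, slid the strip under the lip, and handed the job in at 14.85 s while still gripping and pressing. No verdict is reported.

- **Clamping:** I turned the crank clockwise about 4.2 rad until the knob stalled at 14.6 N. Before I fetched the strip, the wrist image showed the case's long side within about 0.003 rad of the fixed jaw. The jaw force itself could not be read, and I did not measure the clamping again at the end.
- **Strip position:** The front edge was 23.7 mm past the lip tip by the arm's pose. The last wrist image agreed, with the red line about 1.3 mm short of the tip, so I left it slightly under the 25 mm target. It was 0.2 mm off centre with a yaw error of about 0.001 rad.
- **Press and grip:** The strip was pressed down with about 12 N, with the fingers stopped on the rib. The TCP height matched the strip lying flat on the case.
- **Tool tilt:** The tool's tilt had drifted to about 0.017 rad, the same as when I gripped the strip, so the strip should be flat.
- **Flap and bystanders:** The flap looked undisturbed in the last wrist image. I never went near the bystanders, but I did not measure them afterwards.

Two checks disagreed. The crank axis found from the images was about 3 mm off the circle the knob actually followed, so I corrected for it while turning. My height triangulation of the rib failed because I used a wrong pixel match. I relied instead on the rib measuring 49.8 mm long at the stated height, against 50 mm given.

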